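# Put the fitter's tools back in their foam inserts

### The arm

A 6-joint arm with a two-finger parallel gripper is mounted at the origin on a cart in front of the work surface, level with it; the furniture and walls round the work are solid. World frame = base frame: x ahead of the robot, y to its left, z up, the work surface at z = 0. Lengths are in m, angles in degrees, forces in N, time in s.
With the tool pointing down it reaches from about 0.375 to 0.9 m from the base axis. Payload 3.1 kg.
Tool frame: the origin (TCP) lies on the centre line of the jaws, within the pads' length; the fingertips stand 17 mm ahead of it and the grasp point (between the pads) lies 2 mm behind it; z points along the fingers, y is the line along which they close (so a half turn about z gives the same grasp; the last joint's range is limited). The gripper opens to 87 mm and grips with 3 to 60 N. Pads are 19 mm wide; open, the fingers measure 117 mm over their backs; the gripper's body (75 mm by 190 mm) begins 51 mm behind the grasp point.
Start: joints at [-80.93, 30.224, 82.088, -0, 67.689, -10.227], TCP at [0.207, -0.59, 0.24] pointing down, gripper open.
Joint ranges: [-176.69, 176.69], [-43.24, 126.21], [12.49, 139.97], [-82, 262], [0, 151.66], [-163.58, 163.58]. Speed limits (degrees/s): [159.86, 159.86, 180, 180, 180, 180].

### API

Orientations are given as a 3x3 rotation matrix whose columns are the frame's x, y, z axes.
In Python, from rig import bot, imaging, finder gives the robot as it stands. The module is installed in compiled form; this text tells all that it offers.
- The arm moves only by the tool play_rows, never from a script. Its argument "motion" is a list that holds one entry, the list of rows, each a list of 6 numbers: the shift along the tool's x, y, z in shares of 0.5 m (1.0 is 0.5 m), then the turn, a rotation vector about the tool's x, y, z in normalised numbers (1 is 60 degrees). In form: [[[dx, dy, dz, wx, wy, wz], ...]]. A call has 1 to 8 rows; each row is the pose to reach, as a shift and turn from the pose commanded when the call began, along the tool's axes at that moment; what a row does not reach only later rows make up. A row lasts 1/12 s, in which the tool goes at most 41.7 mm and 7.16 degrees, less where a joint would pass 70% of its speed; a pose out of reach is approached as far as the arm can. No shift or turn number may pass 1 either way. A call with a gripper value outside its range is refused whole. "fingers" is the finger opening in m, from 0 to 0.087, set as the call begins (left out, the last holds). The fingers move at their own pace and stop on an object; the grip force is fixed at half the most. Time passes only in rows, so rows that repeat a pose let the fingers close. It gives the time, the measured TCP pose, the force, the opening and the grip force at its end, in the units of the state.
- bot.read_state(): the state, without advancing time (a new reading comes with each control period).
- imaging.capture(name): name is "side" or "top"; returns a dict with "frame" (420x560x3 uint8, red, green, blue), "camera_matrix" (3x3 intrinsics, pixels), "k1" (the pictures are not rectified: a ray, as slopes to the right and down, at radius r is drawn at 1 + k1 r^2 times it, then the intrinsics apply), "R" (3x3) and "t" (3): a world point X has camera coordinates R X + t. Camera axes: x right, y down, z forward; pixel columns grow to the right and rows downward; lengths in m; the calibration is good to about 2 mm. A picture is of the moment at which its call begins. There is no depth.
- bot.hand_in(): hands the job in; it is judged then, once.
Trained networks look in the newest picture that a camera, given by its name, has taken for a name from the list of things; names that differ only in an ending like _2 or _b are one class to them, and where a whole thing is asked for, a point or a joint stands for the part that bears it (a point fixed in the world has none). Each returns a list of dicts, best first, with "confidence" (0 to 1); they miss things now and then, are a little off and sometimes report something else, mostly with a low value. They report only what shows in the picture. A call takes as long as a camera call.
- finder.recognise(camera, name): "at" ([x, y, z] in m, in world coordinates, good to about 4 mm: the middle of the surface that is visible of it).
- finder.outline_of(camera, name): "pixels" (420x560 bool, what is visible of it).
The state is a dict: "time_s": time; "joint_positions": joint angles; "qvel": joint speeds; "tau": joint torques, N m; "position": TCP position; "tcp_rot": TCP orientation; "force": force on the tool from outside, world axes, zero at the start; "moment": the same for the moment, N m; "opening": opening from 0.0 (shut) to 1.0 (fully open); "grasp_force": force on a finger pad.
Only numpy, scipy, OpenCV 4.12 (cv2) and the standard library are available. Lean on these libraries where they do the work, as an engineer would, in place of code of your own. Each camera call takes 0.05 s, during which the arm holds its last target. There are 200 camera calls.

### The job

End of shift, tool check: put each of the four hand tools lying loose on the trolley (two spanners, pliers, hexagon key) back into the black foam insert that is cut to its outline, so that every tool lies flat on the floor of its own cut-out and an empty cut-out would show a missing tool. Leave the glue bottle and the tin of screws where they stand.

Things in the scene. Friction and masses are not known exactly. Their poses are not given: they have to be found in the camera images.
- spanner_17: the larger combination spanner, bright steel, 193 x 40 x 9 mm, lying flat. Origin: centre of its outline, on its underside; y along its length, open end (40 wide) at +y, ring end (30 wide, 9 thick) at -y; shank 18 mm wide, 5 mm thick, its upper face 5 mm up. Balances near the origin
- spanner_13: the smaller combination spanner, black, 154 x 30 x 9 mm, lying flat. Origin: centre of its outline, on its underside; y along its length, open end (30 wide) at +y, ring end (22 wide, 9 thick) at -y; shank 14 mm wide, 5 mm thick, its upper face 5 mm up. Balances near the origin
- pliers: combination pliers with red handles, closed, one rigid piece, 172 x 50 x 14 mm, lying flat. Origin: centre of its outline, on its underside; y along its length, jaws (24 mm wide) at +y, handles at -y; 48 mm wide over both handles from y = -86 to 0 mm, where it can be gripped across both, best just behind the pivot at y = -5 mm
- hex_key: hexagon key, black steel, L-shaped, 38 x 109 x 8 mm, lying flat. Origin: centre of its outline, on its underside; the long arm (10 mm wide) runs along y at x = -14 mm, from y = -55 to 55 mm; the short arm runs along x at y = -50 mm, to x = 19 mm. Grip the long arm, x = -14 mm, near y = 0
- foam_spanner_17: fixed black foam tool insert, 84x215x22; cut-out = its tool's outline + 7 mm all round, 12 deep, yellow floor 10 above the underside; a 64 long black finger trough as deep crosses the full width at its middle. Origin: centre of underside, y lengthwise; a seated tool has its origin 10 mm above, axes alike. Long spanner outline: 207 long, 54 wide at +y end, 44 at -y
- foam_spanner_13: fixed black foam tool insert, 84x215x22; cut-out = its tool's outline + 7 mm all round, 12 deep, yellow floor 10 above the underside; a 64 long black finger trough as deep crosses the full width at its middle. Origin: centre of underside, y lengthwise; a seated tool has its origin 10 mm above, axes alike. Short spanner outline: 168 long, 44 wide at +y end, 36 at -y
- foam_pliers: fixed black foam tool insert, 84x215x22; cut-out = its tool's outline + 7 mm all round, 12 deep, yellow floor 10 above the underside; a 64 long black finger trough as deep crosses the full width at its middle. Origin: centre of underside, y lengthwise; a seated tool has its origin 10 mm above, axes alike. Pliers outline: 186 long, 64 wide at -y (handles), 40 at +y (jaws)
- foam_hex_key: fixed black foam tool insert, 84x215x22; cut-out = its tool's outline + 7 mm all round, 12 deep, yellow floor 10 above the underside; a 64 long black finger trough as deep crosses the full width at its middle. Origin: centre of underside, y lengthwise; a seated tool has its origin 10 mm above, axes alike. L outline: 124 long, slot 24 wide along y at x = -14, foot to +x at -y end
- glue_bottle: bystander: white glue bottle with a green label and orange nozzle, 44 mm across, 147 mm tall, standing loose. Origin: centre of its underside
- screw_tin: bystander: round open tin of screws, 67 mm across, 38 mm tall, standing loose. Origin: centre of its underside

How it is judged:
By the outcome, as a careful person would: the job done as asked, in the order asked, and still so for the second after the job is handed in, with the robot touching nothing.
It also fails if it takes over 112 s, if anything falls off the work surface, if the arm or the gripper's body presses on something with over 40 N, if the wrist force passes 120 N, or if a joint passes its speed limit or range.

## Working session

There is one attempt and no reset: what is moved stays moved. The work goes in short steps, Python scripts to look and compute and a tool call to move; the robot and the scene stay as the last step left them, time stands still between calls to the robot, and variables do not carry over. Pictures are saved under pics/ and viewed, at most 14 in all, crops included, and the job is handed in when it is done.

Besides the shell and the picture viewer there is one more tool, called after "Emit:" as a command line: name --argument value ..., lists and objects as JSON in quotes. play_rows: Moves the arm, as the interface text tells. Its arguments: {"type":"object","properties":{"motion":{"type":"array"},"fingers":{"type":"number"}},"required":["motion"]}

```bash
mkdir -p pics; ls; python3 - <<'E'
from rig import bot, imaging, finder
import cv2,numpy as np
s=bot.read_state();print(s['time_s'],s['position'],np.round(s['tcp_rot'],3).tolist())
for c in ('top','side'):
    d=imaging.capture(c);cv2.imwrite(f'pics/{c}0.png',cv2.resize(d['frame'][:,:,::-1],(784,588)))
    print(c,d['camera_matrix'].tolist(),d['k1'],np.round(d['R'],3).tolist(),d['t'])
    for n in ['spanner_17','spanner_13','pliers','hex_key','foam_spanner_17','foam_spanner_13','foam_pliers','foam_hex_key','glue_bottle','screw_tin']:
        print(n,[(np.round(r['at'],3).tolist(),round(r['confidence'],2)) for r in finder.recognise(c,n)][:4])
E
```

```text
pics
0.0 [ 0.20645822 -0.58918034  0.23858374] [[0.944, 0.331, -0.0], [0.331, -0.944, 0.002], [0.0, -0.002, -1.0]]
top [[474.3850610094755, 0.0, 282.67514380084145], [0.0, 474.3850610094755, 216.46846779484102], [0.0, 0.0, 1.0]] -0.07055121761081831 [[0.001, -1.0, 0.005], [-0.999, -0.001, -0.043], [0.043, -0.005, -0.999]] [-0.0357714   0.50459173  1.03231255]
spanner_17 [([0.54, 0.229, 0.0], 0.83), ([0.413, 0.207, 0.011], 0.36)]
spanner_13 [([0.54, 0.229, 0.0], 0.83), ([0.413, 0.207, 0.011], 0.36)]
pliers [([0.414, 0.205, 0.009], 0.6), ([0.535, 0.228, 0.002], 0.47)]
hex_key [([0.468, 0.02, 0.01], 0.69)]
foam_spanner_17 [([0.638, -0.296, 0.01], 0.86), ([0.642, -0.199, 0.016], 0.76)]
foam_spanner_13 [([0.638, -0.296, 0.01], 0.86), ([0.642, -0.199, 0.016], 0.76)]
foam_pliers [([0.638, -0.087, 0.003], 0.65)]
foam_hex_key [([0.634, 0.017, 0.023], 0.64)]
glue_bottle [([0.684, 0.154, 0.088], 0.97), ([0.347, -0.31, 0.018], 0.6), ([0.634, -0.085, 0.006], 0.24)]
screw_tin [([0.347, -0.312, 0.016], 0.64)]
side [[401.5713200237329, 0.0, 280.8269645569712], [0.0, 401.5713200237329, 211.44175883342837], [0.0, 0.0, 1.0]] 0.039974179572565924 [[0.995, -0.1, 0.017], [-0.028, -0.434, -0.901], [0.097, 0.896, -0.434]] [-0.52544268  0.04189145  0.84119823]
spanner_17 [([0.45, -0.259, 0.002], 0.78), ([0.533, 0.205, 0.001], 0.6), ([0.344, -0.297, 0.026], 0.48)]
spanner_13 [([0.45, -0.259, 0.002], 0.78), ([0.533, 0.205, 0.001], 0.6), ([0.344, -0.297, 0.026], 0.48)]
pliers [([0.414, 0.199, 0.015], 0.66)]
hex_key [([0.467, 0.018, 0.007], 0.63)]
foam_spanner_17 [([0.64, -0.208, 0.02], 0.82), ([0.637, -0.288, 0.019], 0.67)]
foam_spanner_13 [([0.64, -0.208, 0.02], 0.82), ([0.637, -0.288, 0.019], 0.67)]
foam_pliers [([0.631, -0.095, 0.014], 0.58)]
foam_hex_key [([0.635, 0.002, 0.02], 0.73), ([0.639, -0.291, 0.018], 0.39)]
glue_bottle [([0.692, 0.142, 0.062], 0.63)]
screw_tin [([0.347, -0.297, 0.026], 0.66)]
```

View pics/top0.png

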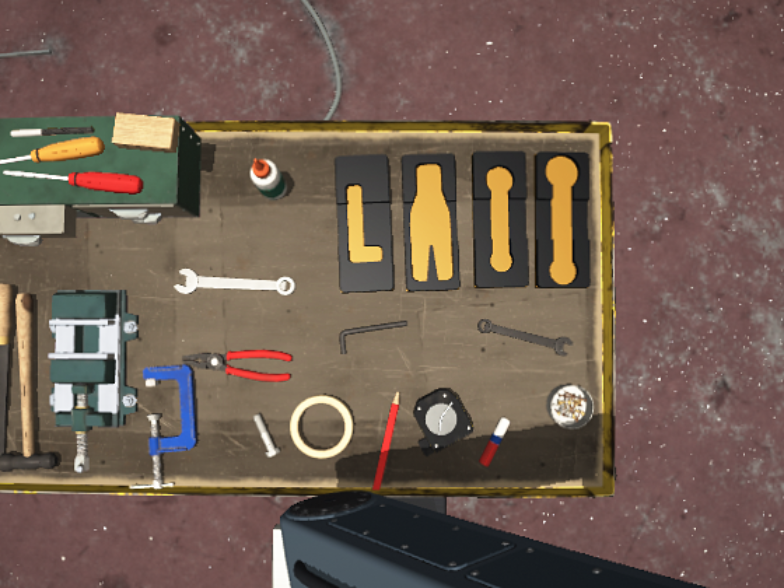

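View pics/side0.png

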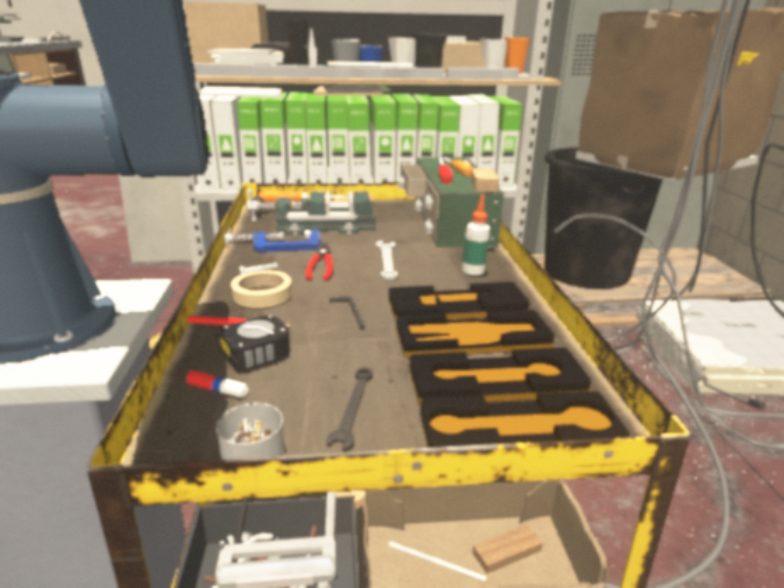

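The top view shows the bright spanner at (235,283), pliers (240,365), hex key (373,330) and black spanner (525,336). The foams run left to right as hex, pliers, 13 and 17, with +y pointing up in the image (world +x). The bottle is at (267,175) and the tin at (570,405). The side view agrees. Next I'll rectify the top view and measure.

```bash
cat > m.py <<'E'
from rig import bot, imaging, finder
import cv2,numpy as np
X0,Y0,S=0.30,0.36,2000.  # ortho: row=(0.80-x)*S, col=(Y0-y)*S
def ortho(d,z,img=None):
    r,c=np.mgrid[0:1000,0:1480]
    P=np.stack([0.80-r/S,Y0-c/S,np.full(r.shape,z)],-1)@d['R'].T+d['t']
    s=P[...,:2]/P[...,2:];s=s*(1+d['k1']*(s**2).sum(-1,keepdims=True))
    K=d['camera_matrix'];u=(s*[K[0,0],K[1,1]]+K[:2,2]).astype(np.float32)
    return cv2.remap(d['frame'] if img is None else img,u[...,0],u[...,1],cv2.INTER_LINEAR)
def w(p): return np.array([0.80-p[1]/S,Y0-p[0]/S])
E
python3 - <<'E'
from m import *
d=imaging.capture('top');cam=-d['R'].T@d['t'];print('cam',cam)
o=ortho(d,0.010);hsv=cv2.cvtColor(o,cv2.COLOR_RGB2HSV)
y=cv2.inRange(hsv,(12,110,110),(28,255,255));y=cv2.morphologyEx(y,cv2.MORPH_OPEN,np.ones((7,7)))
n,l,st,ce=cv2.connectedComponentsWithStats(y)
for i in range(1,n):
    if st[i,4]<3000: continue
    rc=cv2.minAreaRect(cv2.findContours((l==i).astype(np.uint8),0,1)[0][0]); 
    c=w(rc[0]);print('yellow',c.round(4),'corr',(0.006*(c-cam[:2])/(cam[2]-.022)).round(4),(np.array(rc[1])/2).round(1),round(rc[2],1))
o5=ortho(d,0.006)
cv2.imwrite('pics/o_all.png',cv2.resize(o5[300:1000,:,::-1],(800,378),interpolation=cv2.INTER_AREA))
for nm,(x,yy),h in [('s17',(.54,.228),.09),('s13',(.45,-.26),.09),('pl',(.414,.205),.09),('hex',(.468,.02),.07)]:
    a=int((0.8-x)*S);b=int((Y0-yy)*S);k=int(h*S);C=int(1.35*k)
    cr=o5[a-k//2-40:a+k//2+40,b-C:b+C]; g=cr.astype(int)
    bg=np.median(g.reshape(-1,3),0)
    df=g.sum(2)-bg.sum()
    m={'s17':df>150,'s13':df<-100,'hex':df<-75,'pl':(g[...,0]-g[...,1]>70)|(np.abs(df)>130)}[nm].astype(np.uint8)
    m=cv2.morphologyEx(m,cv2.MORPH_CLOSE,np.ones((5,5)))
    n,l,st,ce=cv2.connectedComponentsWithStats(m);i=1+np.argmax(st[1:,4]);mm=(l==i).astype(np.uint8)
    rc=cv2.minAreaRect(cv2.findContours(mm,0,1)[0][0]); off=np.array([b-C,a-k//2-40])
    print(nm,w(rc[0]+off).round(4),(np.array(rc[1])/2).round(1),round(rc[2],1),'box',[w(p+off).round(3).tolist() for p in cv2.boxPoints(rc)],'cen',w(ce[i]+off).round(4))
    v=cr.copy();v[cv2.Canny(mm*255,50,100)>0]=[0,255,255];cv2.imwrite(f'pics/c_{nm}.png',v[:,:,::-1])
ims=[cv2.resize(cv2.imread(f'pics/c_{n}.png'),(400,260)) for n in('s17','s13','pl','hex')]
cv2.imwrite('pics/crops.png',np.vstack([np.hstack(ims[:2]),np.hstack(ims[2:])]))
E
```

```text
cam [ 0.45997019 -0.03033667  1.05312331]
yellow [0.786  0.1413] corr [0.0019 0.001 ] [110.5  13. ] -0.0
yellow [ 0.7849 -0.0057] corr [0.0019 0.0001] [ 13.6 173.5] 89.7
yellow [ 0.5423 -0.3695] corr [ 0.0005 -0.002 ] [423.5  20. ] 90.0
yellow [ 0.6382 -0.2992] corr [ 0.001  -0.0016] [205.5  51.5] 90.0
yellow [ 0.634  -0.0885] corr [ 0.001  -0.0003] [186.3  65.8] 87.7
yellow [ 0.6395 -0.199 ] corr [ 0.001 -0.001] [168.  41.] 90.0
yellow [0.6318 0.016 ] corr [0.001  0.0003] [123.8  53.4] 87.0
s17 [0.539  0.2224] [193.   40.1] 0.7 box [[0.52, 0.319], [0.56, 0.319], [0.558, 0.126], [0.518, 0.126]] cen [0.5365 0.2261]
s13 [ 0.4472 -0.2588] [108.4  22.5] 9.0 box [[0.445, -0.204], [0.467, -0.207], [0.45, -0.314], [0.428, -0.311]] cen [ 0.4482 -0.2663]
pl [0.4085 0.1883] [117.3  49.5] 4.4 box [[0.388, 0.249], [0.438, 0.245], [0.429, 0.128], [0.379, 0.132]] cen [0.4083 0.1849]
hex [0.4632 0.0057] [ 36.  116.7] 65.3 box [[0.455, 0.066], [0.504, -0.04], [0.471, -0.055], [0.422, 0.051]] cen [0.4616 0.008 ]
```

View pics/crops.png

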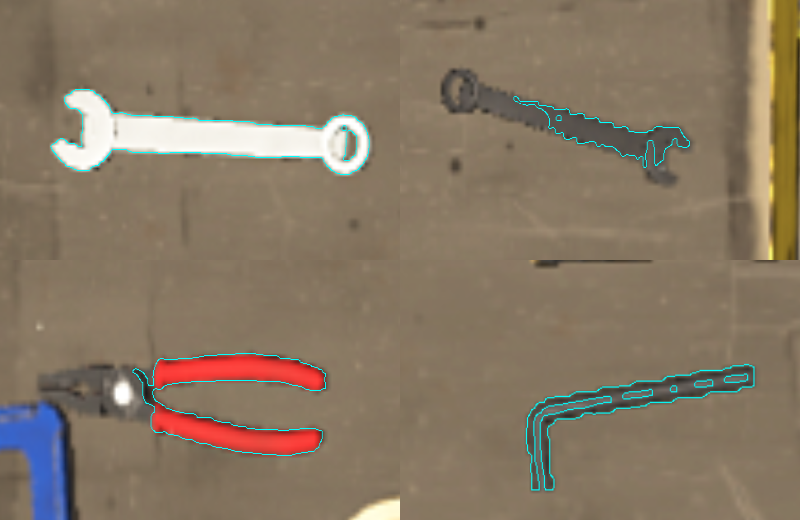

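Spanner 17 is segmented well, but the dark tools are only partly covered. I'll switch to midline fits, which also avoid the bias of the min-area rectangle.

```bash
python3 - <<'E'
from m import *
d=imaging.capture('top');cam=-d['R'].T@d['t']
def ana(nm,mask,off,vertical,f0,f1):
    n,l,st,ce=cv2.connectedComponentsWithStats(mask.astype(np.uint8));i=1+np.argmax(st[1:,4])
    m=l==i; r,c=np.nonzero(m); P=np.c_[0.80-(r+off[1])/S,Y0-(c+off[0])/S]
    k=0 if vertical else 1; lo,hi=P[:,k].min(),P[:,k].max()
    q=np.round(P[:,k]*S).astype(int);pts=[]
    for v in np.unique(q):
        a=P[q==v]; t=(v/S-lo)/(hi-lo)
        if f0<t<f1: pts.append([v/S,(a[:,1-k].min()+a[:,1-k].max())/2,np.ptp(a[:,1-k])])
    pts=np.array(pts); 
    co=np.polyfit(pts[:,0],pts[:,1],1)
    for _ in range(3):
        e=np.abs(np.polyval(co,pts[:,0])-pts[:,1]); co=np.polyfit(*pts[e<2*np.median(e)+1e-4,:2].T,1)
    u=np.array([1,co[0]])if k==0 else np.array([co[0],1]);u/=np.linalg.norm(u)
    p0=np.array([lo,np.polyval(co,lo)]);p0=p0 if k==0 else p0[::-1]
    s=(P-p0)@u; nrm=np.array([-u[1],u[0]]);b=(P-p0)@nrm
    ctr=p0+u*(s.min()+s.max())/2
    print(nm,'ctr',ctr.round(4),'dir',np.degrees(np.arctan2(u[1],u[0])).round(1),'len',np.ptp(s).round(4),'width',[round(x,4) for x in(b.min(),b.max())],'midw',np.median(pts[:,2]).round(4))
    return m
o=ortho(d,0.010);hsv=cv2.cvtColor(o,cv2.COLOR_RGB2HSV)
y=cv2.inRange(hsv,(12,110,110),(28,255,255));y=cv2.morphologyEx(y,cv2.MORPH_OPEN,np.ones((7,7)))
for nm,yc in [('f17',-.299),('f13',-.199),('fpl',-.0885),('fhex',.016)]:
    b=int((Y0-yc)*S);a=100
    ana(nm,y[a:560,b-85:b+85]>0,(b-85,a),True,*((.35,.9) if nm=='fhex' else (.02,.98)))
vis=[]
for nm,(x,yy),f,z in [('s17',(.54,.228),(.25,.8),.005),('s13',(.45,-.26),(.25,.8),.005),('pl',(.414,.195),(.04,.96),.008),('hex',(.468,.02),(.03,.8),.006)]:
    o5=ortho(d,z);a=int((0.8-x)*S);b=int((Y0-yy)*S)
    C=150 if nm=='hex' else 215; off=(b-C,a-75); g=o5[a-75:a+75,b-C:b+C].astype(int)
    bg=cv2.medianBlur(g.sum(2).astype(np.uint16).__floordiv__(3).astype(np.uint8),151).astype(int)
    df=g.sum(2)-3*bg
    m={'s17':df>110,'s13':df<-75,'hex':df<-75,'pl':(g[...,0]-g[...,1]>60)|(df<-90)|(df>120)}[nm]
    if nm=='pl': m&=~(g[...,2]-g[...,0]>30)
    m=cv2.morphologyEx(m.astype(np.uint8),cv2.MORPH_CLOSE,np.ones((9,9)))
    m=ana(nm,m,off,False,*f)
    v=g.astype(np.uint8).copy();v[cv2.Canny(m.astype(np.uint8)*255,50,100)>0]=[0,255,255];vis.append(cv2.resize(v[:,:,::-1],(400,150)))
cv2.imwrite('pics/crops2.png',np.vstack(vis))
E
```

```text
f17 ctr [ 0.6383 -0.2985] dir 0.0 len 0.2055 width [np.float64(-0.0265), np.float64(0.025)] midw 0.0325
f13 ctr [ 0.6395 -0.1992] dir 0.8 len 0.1681 width [np.float64(-0.0213), np.float64(0.0198)] midw 0.0285
fpl ctr [ 0.634  -0.0889] dir 2.0 len 0.1863 width [np.float64(-0.0327), np.float64(0.0331)] midw 0.063
fhex ctr [0.6311 0.0296] dir 2.6 len 0.1238 width [np.float64(-0.0407), np.float64(0.0131)] midw 0.0245
s17 ctr [0.5365 0.2225] dir 87.4 len 0.1934 width [np.float64(-0.0204), np.float64(0.0206)] midw 0.017
s13 ctr [ 0.4535 -0.2374] dir 75.9 len 0.1538 width [np.float64(-0.015), np.float64(0.0154)] midw 0.013
pl ctr [0.4101 0.2159] dir 86.3 len 0.1747 width [np.float64(-0.0252), np.float64(0.0375)] midw 0.0402
hex ctr [0.4663 0.0013] dir 98.5 len 0.1127 width [np.float64(-0.0055), np.float64(0.0288)] midw 0.009
```

View pics/crops2.png

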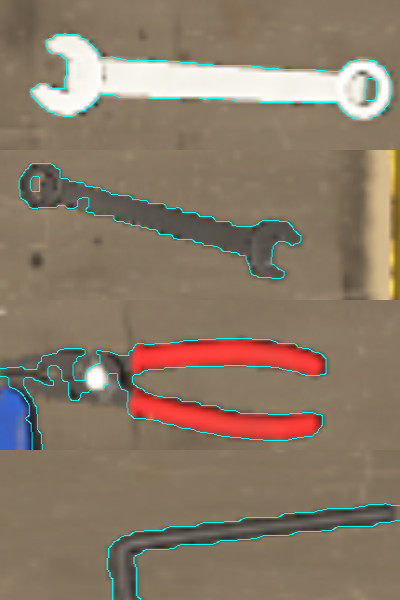

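Crops: spanner 17 and spanner 13 are fully traced. The pliers' handles are clean but the jaws are lost against the clamp at the left. The hex key's long arm is traced. Lengths of 193, 154 and 124 mm match the given sizes. Moving now, with spanner_13 first.

```bash
cat > plan.py <<'E'
# usage: plan.py x,y,z,psi [...]  -> rows from tracked commanded pose; psi = yaw of tool x axis (tool z down)
import sys,json,os,math
c=json.load(open('cmd.json')) if os.path.exists('cmd.json') else [0.207,-0.59,0.24,19.3]
for a in sys.argv[1:]:
    if a.startswith('set:'): c=list(map(float,a[4:].split(',')));continue
    x,y,z,p=map(float,a.split(','));q=math.radians(c[3]);X,Y=x-c[0],y-c[1]
    dx=round(math.cos(q)*X+math.sin(q)*Y,4);dy=round(math.sin(q)*X-math.cos(q)*Y,4);dz=round(c[2]-z,4);w=round(c[3]-p,1)
    n=max(math.dist((dx,dy,dz),(0,0,0))/.0417,abs(w)/7.16)
    print([dx,dy,dz,0,0,w],'rows>=%.1f'%n)
    c=[c[0]+math.cos(q)*dx+math.sin(q)*dy,c[1]+math.sin(q)*dx-math.cos(q)*dy,c[2]-dz,c[3]-w]
json.dump(c,open('cmd.json','w'))
E
python3 plan.py .35,-.42,.18,45 .4535,-.2374,.10,75.9 .4535,-.2374,.022,75.9
```

```text
[0.1912, -0.1132, 0.06, 0, 0, -25.7] rows>=5.5
[0.2023, -0.0559, 0.08, 0, 0, -30.9] rows>=5.4
[-0.0, -0.0001, 0.078, 0, 0, 0.0] rows>=1.9
```

Units first: shifts go in shares of 0.5 m and turns go in shares of 60 degrees. So 0.1912 m / 0.5 = 0.3824, -0.1132 m / 0.5 = -0.2264, -25.7 degrees / 60 = -0.4283.

Emit:
play_rows --motion '[[[0.3824, -0.2264, 0.12, 0, 0, -0.4283], [0.3824, -0.2264, 0.12, 0, 0, -0.4283], [0.3824, -0.2264, 0.12, 0, 0, -0.4283], [0.3824, -0.2264, 0.12, 0, 0, -0.4283], [0.3824, -0.2264, 0.12, 0, 0, -0.4283], [0.3824, -0.2264, 0.12, 0, 0, -0.4283], [0.3824, -0.2264, 0.12, 0, 0, -0.4283], [0.3824, -0.2264, 0.12, 0, 0, -0.4283]]]' --fingers 0.05

```text
time_s: 1.87
position: [0.3503, -0.4189, 0.1794]
tcp_rot: [[0.705, 0.709, -0.0], [0.709, -0.705, 0.0], [-0.0, -0.0, -1.0]]
force: [-0.2, -0.1, -0.1]
opening: 0.588
grasp_force: 0.0
```

In the tool's units: 0.2023 m / 0.5 = 0.4046, 0.08 m / 0.5 = 0.16, -30.9 degrees / 60 = -0.515.

Emit:
play_rows --motion '[[[0.4046, -0.1118, 0.16, 0, 0, -0.515], [0.4046, -0.1118, 0.16, 0, 0, -0.515], [0.4046, -0.1118, 0.16, 0, 0, -0.515], [0.4046, -0.1118, 0.16, 0, 0, -0.515], [0.4046, -0.1118, 0.16, 0, 0, -0.515], [0.4046, -0.1118, 0.16, 0, 0, -0.515], [0.4046, -0.1118, 0.16, 0, 0, -0.515], [0.4046, -0.1118, 0.16, 0, 0, -0.515]]]'

```text
time_s: 2.53
position: [0.4538, -0.2385, 0.0997]
tcp_rot: [[0.243, 0.97, 0.001], [0.97, -0.243, -0.001], [-0.001, 0.001, -1.0]]
force: [-0.4, -0.1, 0.4]
opening: 0.574
grasp_force: 0.0
```

Emit:
play_rows --motion '[[[0, 0, 0.06, 0, 0, 0], [0, 0, 0.12, 0, 0, 0], [0, 0, 0.148, 0, 0, 0], [0, 0, 0.156, 0, 0, 0], [0, 0, 0.16, 0, 0, 0], [0, 0, 0.162, 0, 0, 0], [0, 0, 0.162, 0, 0, 0]]]'

```text
time_s: 3.12
position: [0.4537, -0.2388, 0.0196]
tcp_rot: [[0.245, 0.97, 0.002], [0.97, -0.245, -0.002], [-0.001, 0.002, -1.0]]
force: [0.9, -0.3, -0.1]
opening: 0.573
grasp_force: 0.0
```

Emit:
play_rows --motion '[[[0, 0, 0, 0, 0, 0], [0, 0, 0, 0, 0, 0], [0, 0, 0, 0, 0, 0], [0, 0, 0, 0, 0, 0], [0, 0, 0, 0, 0, 0], [0, 0, 0, 0, 0, 0], [0, 0, 0, 0, 0, 0], [0, 0, 0, 0, 0, 0]]]' --fingers 0.0

```text
time_s: 3.78
position: [0.4534, -0.2373, 0.0187]
tcp_rot: [[0.244, 0.97, 0.001], [0.97, -0.244, -0.0], [-0.0, 0.001, -1.0]]
force: [1.3, 0.3, 1.4]
opening: 0.155
grasp_force: 30.0
```

```bash
python3 plan.py set:.4535,-.2374,.019,75.9 .4535,-.2374,.10,75.9 .54,-.22,.10,128 .6385,-.1982,.075,180.8 .6385,-.1982,.0295,180.8
```

```text
[0.0, 0.0, -0.081, 0, 0, 0.0] rows>=1.9
[0.0379, 0.0797, 0.0, 0, 0, -52.1] rows>=7.3
[-0.0434, 0.0911, 0.025, 0, 0, -52.8] rows>=7.4
[0.0, -0.0, 0.0455, 0, 0, 0.0] rows>=1.1
```

In the tool's units: -0.081 m / 0.5 = -0.162, -0.06 m / 0.5 = -0.12.

Emit:
play_rows --motion '[[[0, 0, -0.02, 0, 0, 0], [0, 0, -0.06, 0, 0, 0], [0, 0, -0.12, 0, 0, 0], [0, 0, -0.162, 0, 0, 0], [0, 0, -0.162, 0, 0, 0]]]'

```text
time_s: 4.2
position: [0.4549, -0.2386, 0.1035]
tcp_rot: [[0.243, 0.97, 0.006], [0.97, -0.243, -0.005], [-0.003, 0.007, -1.0]]
force: [1.3, -1.3, -0.7]
opening: 0.152
grasp_force: 30.0
```

In the tool's units: 0.0797 m / 0.5 = 0.1594, 0.0379 m / 0.5 = 0.0758, -52.1 degrees / 60 = -0.8683.

Emit:
play_rows --motion '[[[0.0758, 0.1594, 0, 0, 0, -0.8683], [0.0758, 0.1594, 0, 0, 0, -0.8683], [0.0758, 0.1594, 0, 0, 0, -0.8683], [0.0758, 0.1594, 0, 0, 0, -0.8683], [0.0758, 0.1594, 0, 0, 0, -0.8683], [0.0758, 0.1594, 0, 0, 0, -0.8683], [0.0758, 0.1594, 0, 0, 0, -0.8683], [0.0758, 0.1594, 0, 0, 0, -0.8683]]]'

```text
time_s: 4.87
position: [0.5389, -0.2194, 0.0987]
tcp_rot: [[-0.62, 0.785, -0.002], [0.785, 0.62, 0.001], [0.002, -0.001, -1.0]]
force: [-0.3, -0.8, -1.1]
opening: 0.152
grasp_force: 30.0
```

In the tool's units: 0.0911 m / 0.5 = 0.1822, -0.0434 m / 0.5 = -0.0868, -52.8 degrees / 60 = -0.88.

Emit:
play_rows --motion '[[[-0.0868, 0.1822, 0.05, 0, 0, -0.88], [-0.0868, 0.1822, 0.05, 0, 0, -0.88], [-0.0868, 0.1822, 0.05, 0, 0, -0.88], [-0.0868, 0.1822, 0.05, 0, 0, -0.88], [-0.0868, 0.1822, 0.05, 0, 0, -0.88], [-0.0868, 0.1822, 0.05, 0, 0, -0.88], [-0.0868, 0.1822, 0.05, 0, 0, -0.88], [-0.0868, 0.1822, 0.05, 0, 0, -0.88]]]'

```text
time_s: 5.53
position: [0.6372, -0.1975, 0.0734]
tcp_rot: [[-1.0, -0.019, -0.002], [-0.019, 1.0, 0.001], [0.002, 0.001, -1.0]]
force: [-0.8, 0.1, -1.7]
opening: 0.155
grasp_force: 30.0
```

```bash
python3 - <<'E'
from m import *
s=bot.read_state();print(s['time_s'],s['position'],np.degrees(np.arctan2(s['tcp_rot'][1,0],s['tcp_rot'][0,0])),s['opening'],s['grasp_force'])
d=imaging.capture('side')['frame'];cv2.imwrite('pics/a1.png',cv2.resize(d[180:400,220:480,::-1],(780,660))[:600])
E
```

```text
5.5333 [ 0.63722746 -0.19746131  0.07335025] -178.9009681159986 0.15459407362346084 29.99797135591507
```

View pics/a1.png

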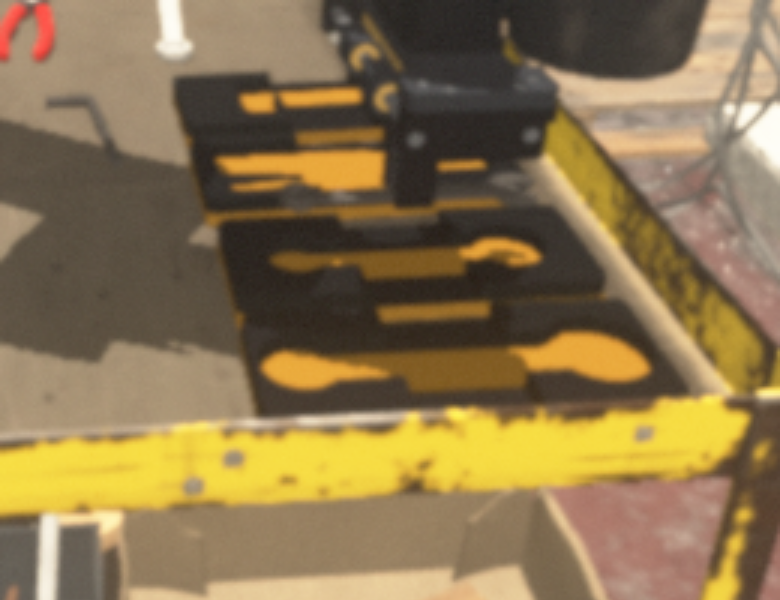

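The hand is above foam 13. The spanner's ring end (310,195) is toward −x and its open end (515,185) toward +x, with its shadow on foam 13. Lowering.

In the tool's units: 0.045 m / 0.5 = 0.09, 0.043 m / 0.5 = 0.086.

Emit:
play_rows --motion '[[[0, 0, 0.02, 0, 0, 0], [0, 0, 0.05, 0, 0, 0], [0, 0, 0.07, 0, 0, 0], [0, 0, 0.08, 0, 0, 0], [0, 0, 0.086, 0, 0, 0], [0, 0, 0.09, 0, 0, 0], [0, 0, 0.09, 0, 0, 0]]]'

```text
time_s: 6.17
position: [0.6381, -0.198, 0.0293]
tcp_rot: [[-1.0, -0.014, -0.0], [-0.014, 1.0, 0.0], [0.0, 0.0, -1.0]]
force: [0.4, -0.2, -0.9]
opening: 0.152
grasp_force: 30.0
```

```bash
python3 plan.py set:.6385,-.1982,.030,180.8 .6385,-.1982,.12,180.8 .58,-.03,.16,135 .5365,.2225,.12,87.4 .5365,.2225,.019,87.4
```

```text
[-0.0, 0.0, -0.09, 0, 0, 0.0] rows>=2.2
[0.0561, 0.169, -0.04, 0, 0, 45.8] rows>=6.4
[0.2093, 0.1478, 0.04, 0, 0, 47.6] rows>=6.6
[-0.0, -0.0001, 0.101, 0, 0, 0.0] rows>=2.4
```

In the tool's units: -0.09 m / 0.5 = -0.18, -0.03 m / 0.5 = -0.06.

Emit:
play_rows --motion '[[[0, 0, 0, 0, 0, 0], [0, 0, 0, 0, 0, 0], [0, 0, 0, 0, 0, 0], [0, 0, 0, 0, 0, 0], [0, 0, -0.06, 0, 0, 0], [0, 0, -0.12, 0, 0, 0], [0, 0, -0.18, 0, 0, 0]]]' --fingers 0.035

```text
time_s: 6.75
position: [0.6378, -0.1979, 0.1201]
tcp_rot: [[-1.0, -0.014, -0.001], [-0.014, 1.0, 0.001], [0.001, 0.001, -1.0]]
force: [0.3, -0.9, -0.4]
opening: 0.398
grasp_force: 0.0
```

In the tool's units: 0.169 m / 0.5 = 0.338, 0.0561 m / 0.5 = 0.1122, 45.8 degrees / 60 = 0.7633.

Emit:
play_rows --motion '[[[0.1122, 0.338, -0.08, 0, 0, 0.7633], [0.1122, 0.338, -0.08, 0, 0, 0.7633], [0.1122, 0.338, -0.08, 0, 0, 0.7633], [0.1122, 0.338, -0.08, 0, 0, 0.7633], [0.1122, 0.338, -0.08, 0, 0, 0.7633], [0.1122, 0.338, -0.08, 0, 0, 0.7633], [0.1122, 0.338, -0.08, 0, 0, 0.7633], [0.1122, 0.338, -0.08, 0, 0, 0.7633]]]' --fingers 0.05

```text
time_s: 7.42
position: [0.5798, -0.0291, 0.1603]
tcp_rot: [[-0.707, 0.707, 0.001], [0.707, 0.707, -0.0], [-0.001, 0.001, -1.0]]
force: [0.2, 1.0, 0.2]
opening: 0.57
grasp_force: 0.0
```

In the tool's units: 0.2093 m / 0.5 = 0.4186, 0.1478 m / 0.5 = 0.2956, 47.6 degrees / 60 = 0.7933.

Emit:
play_rows --motion '[[[0.4186, 0.2956, 0.08, 0, 0, 0.7933], [0.4186, 0.2956, 0.08, 0, 0, 0.7933], [0.4186, 0.2956, 0.08, 0, 0, 0.7933], [0.4186, 0.2956, 0.08, 0, 0, 0.7933], [0.4186, 0.2956, 0.08, 0, 0, 0.7933], [0.4186, 0.2956, 0.08, 0, 0, 0.7933], [0.4186, 0.2956, 0.08, 0, 0, 0.7933], [0.4186, 0.2956, 0.08, 0, 0, 0.7933]]]'

```text
time_s: 8.08
position: [0.5345, 0.227, 0.1188]
tcp_rot: [[0.043, 0.999, -0.001], [0.999, -0.043, 0.001], [0.001, -0.002, -1.0]]
force: [0.4, 0.8, -0.2]
opening: 0.579
grasp_force: 0.0
```

```bash
python3 - <<'E'
from m import *
s=bot.read_state();print(s['time_s'],s['position'])
d=imaging.capture('top')['frame'];cv2.imwrite('pics/t1.png',cv2.resize(d[60:360,100:460,::-1],(720,600)))
E
```

```text
8.0833 [0.5345072  0.22700251 0.11881409]
```

View pics/t1.png

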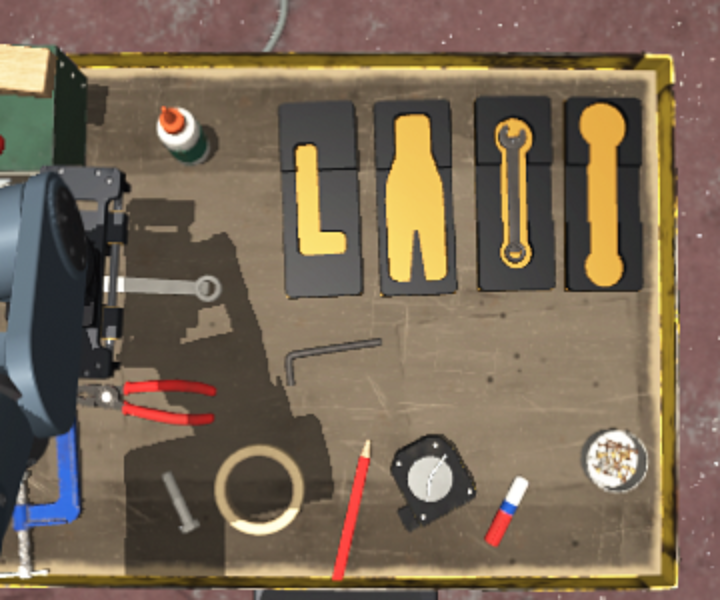

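Spanner 13 lies inside its cut-out at (513,190), with foam showing all round it. Now gripping spanner 17.

In the tool's units: 0.101 m / 0.5 = 0.202, 0.1 m / 0.5 = 0.2.

Emit:
play_rows --motion '[[[0, 0, 0.06, 0, 0, 0], [0, 0, 0.12, 0, 0, 0], [0, 0, 0.17, 0, 0, 0], [0, 0, 0.192, 0, 0, 0], [0, 0, 0.2, 0, 0, 0], [0, 0, 0.202, 0, 0, 0], [0, 0, 0.202, 0, 0, 0]]]'

```text
time_s: 8.72
position: [0.5374, 0.2222, 0.0194]
tcp_rot: [[0.046, 0.999, 0.002], [0.999, -0.046, 0.0], [0.0, 0.002, -1.0]]
force: [-0.5, -0.1, 0.3]
opening: 0.573
grasp_force: 0.0
```

Emit:
play_rows --motion '[[[0, 0, 0, 0, 0, 0], [0, 0, 0, 0, 0, 0], [0, 0, 0, 0, 0, 0], [0, 0, 0, 0, 0, 0], [0, 0, 0, 0, 0, 0], [0, 0, 0, 0, 0, 0], [0, 0, 0, 0, 0, 0], [0, 0, 0, 0, 0, 0]]]' --fingers 0.0

```text
time_s: 9.38
position: [0.5366, 0.2228, 0.0189]
tcp_rot: [[0.045, 0.999, 0.001], [0.999, -0.045, 0.0], [0.0, 0.001, -1.0]]
force: [0.3, 0.5, 2.6]
opening: 0.206
grasp_force: 30.0
```

In the tool's units: -0.131 m / 0.5 = -0.262, -0.1 m / 0.5 = -0.2.

Emit:
play_rows --motion '[[[0, 0, -0.02, 0, 0, 0], [0, 0, -0.06, 0, 0, 0], [0, 0, -0.12, 0, 0, 0], [0, 0, -0.2, 0, 0, 0], [0, 0, -0.262, 0, 0, 0], [0, 0, -0.262, 0, 0, 0]]]'

```text
time_s: 9.88
position: [0.5401, 0.2237, 0.1563]
tcp_rot: [[0.045, 0.999, 0.012], [0.999, -0.045, 0.003], [0.003, 0.012, -1.0]]
force: [1.2, 1.1, -0.9]
opening: 0.205
grasp_force: 30.0
```

```bash
python3 plan.py set:.5365,.2225,.15,87.4 .53,.0,.15,60 .58,-.19,.12,20 .6373,-.2969,.08,0 .6373,-.2969,.030,0
```

```text
[-0.2226, 0.0036, 0.0, 0, 0, 27.4] rows>=5.3
[-0.1395, 0.1383, 0.03, 0, 0, 40.0] rows>=5.6
[0.0173, 0.12, 0.04, 0, 0, 20.0] rows>=3.1
[-0.0, 0.0001, 0.05, 0, 0, 0.0] rows>=1.2
```

In the tool's units: -0.2226 m / 0.5 = -0.4452, 0.0036 m / 0.5 = 0.0072, 27.4 degrees / 60 = 0.4567.

Emit:
play_rows --motion '[[[-0.4452, 0.0072, 0, 0, 0, 0.4567], [-0.4452, 0.0072, 0, 0, 0, 0.4567], [-0.4452, 0.0072, 0, 0, 0, 0.4567], [-0.4452, 0.0072, 0, 0, 0, 0.4567], [-0.4452, 0.0072, 0, 0, 0, 0.4567], [-0.4452, 0.0072, 0, 0, 0, 0.4567], [-0.4452, 0.0072, 0, 0, 0, 0.4567], [-0.4452, 0.0072, 0, 0, 0, 0.4567]]]'

```text
time_s: 10.55
position: [0.5291, -0.0006, 0.1492]
tcp_rot: [[0.502, 0.865, -0.001], [0.865, -0.502, 0.001], [-0.0, -0.002, -1.0]]
force: [-0.1, 0.2, -1.0]
opening: 0.205
grasp_force: 30.0
```

In the tool's units: -0.1395 m / 0.5 = -0.279, 0.1383 m / 0.5 = 0.2766, 40 degrees / 60 = 0.6667.

Emit:
play_rows --motion '[[[-0.279, 0.2766, 0.06, 0, 0, 0.6667], [-0.279, 0.2766, 0.06, 0, 0, 0.6667], [-0.279, 0.2766, 0.06, 0, 0, 0.6667], [-0.279, 0.2766, 0.06, 0, 0, 0.6667], [-0.279, 0.2766, 0.06, 0, 0, 0.6667], [-0.279, 0.2766, 0.06, 0, 0, 0.6667], [-0.279, 0.2766, 0.06, 0, 0, 0.6667], [-0.279, 0.2766, 0.06, 0, 0, 0.6667]]]'

```text
time_s: 11.22
position: [0.5791, -0.1879, 0.1189]
tcp_rot: [[0.939, 0.345, -0.002], [0.345, -0.939, 0.002], [-0.001, -0.003, -1.0]]
force: [-0.8, 0.5, -0.9]
opening: 0.204
grasp_force: 30.0
```

In the tool's units: 0.12 m / 0.5 = 0.24, 0.04 m / 0.5 = 0.08, 20 degrees / 60 = 0.3333.

Emit:
play_rows --motion '[[[0.0346, 0.24, 0.08, 0, 0, 0.3333], [0.0346, 0.24, 0.08, 0, 0, 0.3333], [0.0346, 0.24, 0.08, 0, 0, 0.3333], [0.0346, 0.24, 0.08, 0, 0, 0.3333], [0.0346, 0.24, 0.08, 0, 0, 0.3333], [0.0346, 0.24, 0.08, 0, 0, 0.3333], [0.0346, 0.24, 0.08, 0, 0, 0.3333]]]'

```text
time_s: 11.8
position: [0.6364, -0.2936, 0.0797]
tcp_rot: [[1.0, 0.004, -0.002], [0.004, -1.0, 0.002], [-0.002, -0.002, -1.0]]
force: [0.5, -0.3, -0.4]
opening: 0.204
grasp_force: 30.0
```

```bash
python3 - <<'E'
from m import *
s=bot.read_state();print(s['time_s'],s['position'],s['opening'],np.degrees(np.arctan2(s['tcp_rot'][1,0],s['tcp_rot'][0,0])))
d=imaging.capture('side')['frame'];cv2.imwrite('pics/a2.png',cv2.resize(d[150:400,200:500,::-1],(720,600)))
E
```

```text
11.8 [ 0.63637982 -0.29362507  0.07966449] 0.20441267869194493 0.20251983531519785
```

View pics/a2.png

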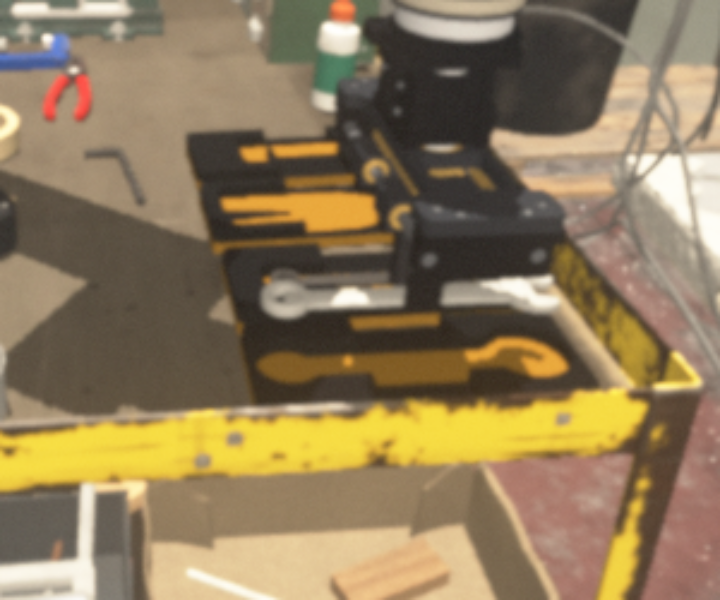

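Spanner 17 is level and aligned over foam 17, with its ring end at (285,295) and open end at (540,295). Lowering and releasing.

In the tool's units: 0.05 m / 0.5 = 0.1, 0.047 m / 0.5 = 0.094.

Emit:
play_rows --motion '[[[0, 0, 0, 0, 0, 0], [0, 0, 0.04, 0, 0, 0], [0, 0, 0.07, 0, 0, 0], [0, 0, 0.086, 0, 0, 0], [0, 0, 0.094, 0, 0, 0], [0, 0, 0.1, 0, 0, 0], [0, 0, 0.1, 0, 0, 0]]]'

```text
time_s: 12.43
position: [0.6369, -0.2964, 0.0295]
tcp_rot: [[1.0, 0.0, -0.001], [0.0, -1.0, 0.0], [-0.001, -0.0, -1.0]]
force: [-0.0, 0.3, -1.2]
opening: 0.204
grasp_force: 30.0
```

```bash
python3 plan.py  .6373,-.2969,.12,0 .54,-.06,.15,40 .41,.211,.13,86 .41,.211,.0,86
```

```text
[-0.0, -0.0, -0.09, 0, 0, 0.0] rows>=2.2
[-0.0973, -0.2369, -0.03, 0, 0, -40.0] rows>=6.2
[0.0746, -0.2912, 0.02, 0, 0, -46.0] rows>=7.2
[0.0, 0.0, 0.13, 0, 0, 0.0] rows>=3.1
```

In the tool's units: -0.09 m / 0.5 = -0.18, -0.06 m / 0.5 = -0.12.

Emit:
play_rows --motion '[[[0, 0, 0, 0, 0, 0], [0, 0, 0, 0, 0, 0], [0, 0, 0, 0, 0, 0], [0, 0, 0, 0, 0, 0], [0, 0, -0.06, 0, 0, 0], [0, 0, -0.12, 0, 0, 0], [0, 0, -0.18, 0, 0, 0], [0, 0, -0.18, 0, 0, 0]]]' --fingers 0.04

```text
time_s: 13.1
position: [0.6411, -0.2992, 0.127]
tcp_rot: [[1.0, -0.0, 0.011], [0.0, -1.0, -0.008], [0.011, 0.008, -1.0]]
force: [0.8, -0.6, 0.7]
opening: 0.455
grasp_force: 0.0
```

In the tool's units: -0.2369 m / 0.5 = -0.4738, -0.0973 m / 0.5 = -0.1946, -40 degrees / 60 = -0.6667.

Emit:
play_rows --motion '[[[-0.1946, -0.4738, -0.06, 0, 0, -0.6667], [-0.1946, -0.4738, -0.06, 0, 0, -0.6667], [-0.1946, -0.4738, -0.06, 0, 0, -0.6667], [-0.1946, -0.4738, -0.06, 0, 0, -0.6667], [-0.1946, -0.4738, -0.06, 0, 0, -0.6667], [-0.1946, -0.4738, -0.06, 0, 0, -0.6667], [-0.1946, -0.4738, -0.06, 0, 0, -0.6667], [-0.1946, -0.4738, -0.06, 0, 0, -0.6667]]]' --fingers 0.07

```text
time_s: 13.77
position: [0.5382, -0.0569, 0.1501]
tcp_rot: [[0.764, 0.645, -0.001], [0.645, -0.764, 0.001], [-0.0, -0.001, -1.0]]
force: [0.3, 0.3, -0.3]
opening: 0.799
grasp_force: 0.0
```

```bash
python3 - <<'E'
from m import *
s=bot.read_state();print(s['time_s'],s['position'],s['opening'],np.degrees(np.arctan2(s['tcp_rot'][1,0],s['tcp_rot'][0,0])))
d=imaging.capture('top')['frame'];cv2.imwrite('pics/t2.png',cv2.resize(d[60:360,100:460,::-1],(720,600)))
E
```

```text
13.7667 [ 0.53815205 -0.05687989  0.15006396] 0.7987748014636272 40.195512385730794
```

View pics/t2.png

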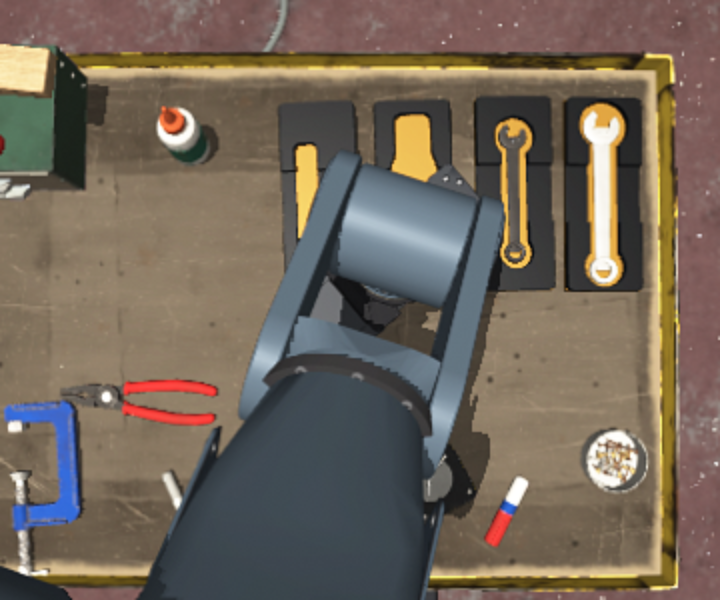

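Spanner 17 is seated at (602,195). Now the pliers.

In the tool's units: -0.2912 m / 0.5 = -0.5824, 0.02 m / 0.5 = 0.04, -46 degrees / 60 = -0.7667.

Emit:
play_rows --motion '[[[0.1492, -0.5824, 0.04, 0, 0, -0.7667], [0.1492, -0.5824, 0.04, 0, 0, -0.7667], [0.1492, -0.5824, 0.04, 0, 0, -0.7667], [0.1492, -0.5824, 0.04, 0, 0, -0.7667], [0.1492, -0.5824, 0.04, 0, 0, -0.7667], [0.1492, -0.5824, 0.04, 0, 0, -0.7667], [0.1492, -0.5824, 0.04, 0, 0, -0.7667], [0.1492, -0.5824, 0.04, 0, 0, -0.7667]]]'

```text
time_s: 14.48
position: [0.4083, 0.2141, 0.129]
tcp_rot: [[0.066, 0.998, -0.001], [0.998, -0.066, 0.001], [0.0, -0.001, -1.0]]
force: [-0.5, -0.5, -0.9]
opening: 0.806
grasp_force: 0.0
```

In the tool's units: 0.11 m / 0.5 = 0.22, 0.107 m / 0.5 = 0.214.

Emit:
play_rows --motion '[[[0, 0, 0, 0, 0, 0], [0, 0, 0, 0, 0, 0], [0, 0, 0.08, 0, 0, 0], [0, 0, 0.16, 0, 0, 0], [0, 0, 0.2, 0, 0, 0], [0, 0, 0.214, 0, 0, 0], [0, 0, 0.22, 0, 0, 0], [0, 0, 0.22, 0, 0, 0]]]'

```text
time_s: 15.15
position: [0.4112, 0.2102, 0.0194]
tcp_rot: [[0.072, 0.997, 0.001], [0.997, -0.072, 0.0], [0.0, 0.001, -1.0]]
force: [0.3, -0.5, 0.2]
opening: 0.807
grasp_force: 0.0
```

Emit:
play_rows --motion '[[[0, 0, 0, 0, 0, 0], [0, 0, 0, 0, 0, 0], [0, 0, 0, 0, 0, 0], [0, 0, 0, 0, 0, 0], [0, 0, 0, 0, 0, 0], [0, 0, 0, 0, 0, 0], [0, 0, 0, 0, 0, 0]]]' --fingers 0.03

```text
time_s: 15.73
position: [0.4101, 0.2115, 0.0201]
tcp_rot: [[0.069, 0.998, 0.001], [0.998, -0.069, 0.0], [0.0, 0.001, -1.0]]
force: [0.6, 0.1, 6.2]
opening: 0.461
grasp_force: 29.7
```

```bash
python3 plan.py set:.41,.211,.02,86 .41,.211,.13,86 .48,.06,.13,44 .6328,-.0936,.08,2 .6280,-.0888,.08,2 .628,-.0888,.031,2
```

```text
[0.0, 0.0, -0.11, 0, 0, 0.0] rows>=2.6
[-0.1457, 0.0804, 0.0, 0, 0, 42.0] rows>=5.9
[0.0032, 0.2166, 0.05, 0, 0, 42.0] rows>=5.9
[-0.0046, -0.0049, 0.0, 0, 0, 0.0] rows>=0.2
[-0.0, -0.0, 0.049, 0, 0, 0.0] rows>=1.2
```

In the tool's units: -0.11 m / 0.5 = -0.22, -0.06 m / 0.5 = -0.12.

Emit:
play_rows --motion '[[[0, 0, -0.02, 0, 0, 0], [0, 0, -0.06, 0, 0, 0], [0, 0, -0.12, 0, 0, 0], [0, 0, -0.18, 0, 0, 0], [0, 0, -0.22, 0, 0, 0], [0, 0, -0.22, 0, 0, 0]]]'

```text
time_s: 16.23
position: [0.4116, 0.2119, 0.1332]
tcp_rot: [[0.069, 0.998, 0.007], [0.998, -0.069, 0.002], [0.002, 0.007, -1.0]]
force: [1.1, 0.3, -2.1]
opening: 0.463
grasp_force: 29.7
```

```bash
python3 plan.py set:.41,.211,.13,86 .48,.06,.13,44 .6280,-.0888,.085,2 .628,-.0888,.031,2
```

```text
[-0.1457, 0.0804, 0.0, 0, 0, 42.0] rows>=5.9
[0.003, 0.2099, 0.045, 0, 0, 42.0] rows>=5.9
[-0.0, -0.0001, 0.054, 0, 0, 0.0] rows>=1.3
```

In the tool's units: -0.1457 m / 0.5 = -0.2914, 0.0804 m / 0.5 = 0.1608, 42 degrees / 60 = 0.7.

Emit:
play_rows --motion '[[[-0.2914, 0.1608, 0, 0, 0, 0.7], [-0.2914, 0.1608, 0, 0, 0, 0.7], [-0.2914, 0.1608, 0, 0, 0, 0.7], [-0.2914, 0.1608, 0, 0, 0, 0.7], [-0.2914, 0.1608, 0, 0, 0, 0.7], [-0.2914, 0.1608, 0, 0, 0, 0.7], [-0.2914, 0.1608, 0, 0, 0, 0.7], [-0.2914, 0.1608, 0, 0, 0, 0.7]]]'

```text
time_s: 16.9
position: [0.4787, 0.0603, 0.1287]
tcp_rot: [[0.718, 0.696, -0.003], [0.696, -0.718, 0.0], [-0.002, -0.002, -1.0]]
force: [-0.7, 0.2, -3.0]
opening: 0.457
grasp_force: 29.7
```

In the tool's units: 0.2099 m / 0.5 = 0.4198, 0.003 m / 0.5 = 0.006, 42 degrees / 60 = 0.7.

Emit:
play_rows --motion '[[[0.006, 0.4198, 0.09, 0, 0, 0.7], [0.006, 0.4198, 0.09, 0, 0, 0.7], [0.006, 0.4198, 0.09, 0, 0, 0.7], [0.006, 0.4198, 0.09, 0, 0, 0.7], [0.006, 0.4198, 0.09, 0, 0, 0.7], [0.006, 0.4198, 0.09, 0, 0, 0.7], [0.006, 0.4198, 0.09, 0, 0, 0.7], [0.006, 0.4198, 0.09, 0, 0, 0.7]]]'

```text
time_s: 17.57
position: [0.6262, -0.0875, 0.0833]
tcp_rot: [[0.999, 0.04, -0.004], [0.04, -0.999, 0.002], [-0.004, -0.002, -1.0]]
force: [0.0, 0.1, -2.5]
opening: 0.458
grasp_force: 29.7
```

```bash
python3 - <<'E'
from m import *
s=bot.read_state();print(s['time_s'],s['position'],s['opening'],np.degrees(np.arctan2(s['tcp_rot'][1,0],s['tcp_rot'][0,0])))
d=imaging.capture('side')['frame'];cv2.imwrite('pics/a3.png',cv2.resize(d[150:350,240:480,::-1],(720,600)))
E
```

```text
17.5667 [ 0.62615578 -0.08746709  0.0833264 ] 0.45750827369976454 2.2727820505871708
```

View pics/a3.png

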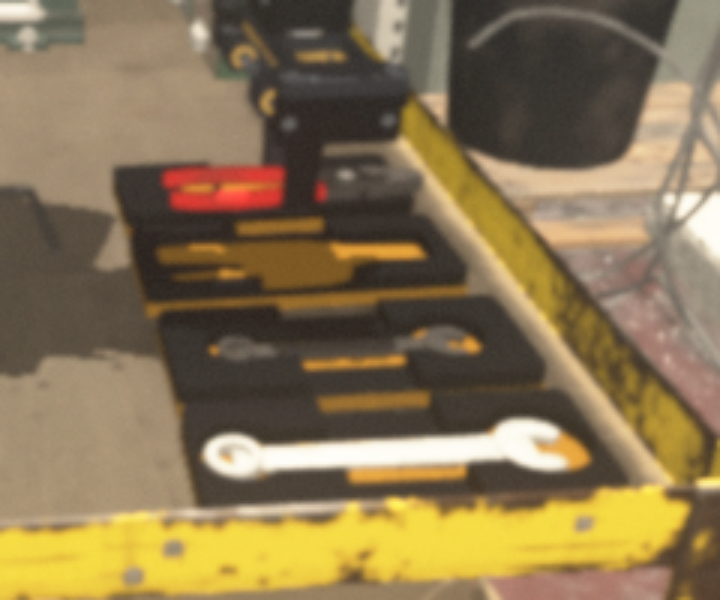

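The pliers are held level over their foam, with the handles at (225,190) and the jaws at (375,180). Both spanners lie down in their cut-outs. Lowering.

In the tool's units: 0.054 m / 0.5 = 0.108, 0.053 m / 0.5 = 0.106.

Emit:
play_rows --motion '[[[0, 0, 0, 0, 0, 0], [0, 0, 0.04, 0, 0, 0], [0, 0, 0.072, 0, 0, 0], [0, 0, 0.09, 0, 0, 0], [0, 0, 0.1, 0, 0, 0], [0, 0, 0.106, 0, 0, 0], [0, 0, 0.108, 0, 0, 0], [0, 0, 0.108, 0, 0, 0]]]'

```text
time_s: 18.28
position: [0.628, -0.0885, 0.031]
tcp_rot: [[0.999, 0.035, 0.001], [0.035, -0.999, -0.0], [0.001, 0.0, -1.0]]
force: [0.0, -0.6, -1.5]
opening: 0.462
grasp_force: 29.7
```

```bash
python3 plan.py  .628,-.0888,.15,2 .55,-.04,.15,50  .464,.016,.12,98.5 .464,.016,.02,98.5
```

```text
[-0.0, 0.0, -0.119, 0, 0, 0.0] rows>=2.9
[-0.0763, -0.0515, 0.0, 0, 0, -48.0] rows>=6.7
[-0.0124, -0.1018, 0.03, 0, 0, -48.5] rows>=6.8
[0.0, 0.0, 0.1, 0, 0, 0.0] rows>=2.4
```

In the tool's units: -0.119 m / 0.5 = -0.238, -0.03 m / 0.5 = -0.06.

Emit:
play_rows --motion '[[[0, 0, 0, 0, 0, 0], [0, 0, 0, 0, 0, 0], [0, 0, 0, 0, 0, 0], [0, 0, 0, 0, 0, 0], [0, 0, -0.06, 0, 0, 0], [0, 0, -0.12, 0, 0, 0], [0, 0, -0.2, 0, 0, 0], [0, 0, -0.238, 0, 0, 0]]]' --fingers 0.06

```text
time_s: 18.95
position: [0.6299, -0.0893, 0.1542]
tcp_rot: [[0.999, 0.035, 0.007], [0.035, -0.999, -0.002], [0.007, 0.002, -1.0]]
force: [1.3, 0.1, 0.3]
opening: 0.691
grasp_force: 0.0
```

In the tool's units: -0.0763 m / 0.5 = -0.1526, -0.0515 m / 0.5 = -0.103, -48 degrees / 60 = -0.8.

Emit:
play_rows --motion '[[[-0.1526, -0.103, 0, 0, 0, -0.8], [-0.1526, -0.103, 0, 0, 0, -0.8], [-0.1526, -0.103, 0, 0, 0, -0.8], [-0.1526, -0.103, 0, 0, 0, -0.8], [-0.1526, -0.103, 0, 0, 0, -0.8], [-0.1526, -0.103, 0, 0, 0, -0.8], [-0.1526, -0.103, 0, 0, 0, -0.8], [-0.1526, -0.103, 0, 0, 0, -0.8]]]' --fingers 0.04

```text
time_s: 19.62
position: [0.5498, -0.0398, 0.15]
tcp_rot: [[0.642, 0.767, 0.001], [0.767, -0.642, -0.0], [0.0, 0.001, -1.0]]
force: [0.1, -0.3, 0.1]
opening: 0.463
grasp_force: 0.0
```

In the tool's units: -0.1018 m / 0.5 = -0.2036, 0.03 m / 0.5 = 0.06, -48.5 degrees / 60 = -0.8083.

Emit:
play_rows --motion '[[[-0.0248, -0.2036, 0.06, 0, 0, -0.8083], [-0.0248, -0.2036, 0.06, 0, 0, -0.8083], [-0.0248, -0.2036, 0.06, 0, 0, -0.8083], [-0.0248, -0.2036, 0.06, 0, 0, -0.8083], [-0.0248, -0.2036, 0.06, 0, 0, -0.8083], [-0.0248, -0.2036, 0.06, 0, 0, -0.8083], [-0.0248, -0.2036, 0.06, 0, 0, -0.8083], [-0.0248, -0.2036, 0.06, 0, 0, -0.8083]]]'

```text
time_s: 20.28
position: [0.464, 0.0161, 0.1199]
tcp_rot: [[-0.147, 0.989, 0.001], [0.989, 0.147, -0.0], [-0.0, 0.001, -1.0]]
force: [-0.5, 0.1, -0.1]
opening: 0.462
grasp_force: 0.0
```

```bash
python3 - <<'E'
from m import *
s=bot.read_state();print(s['time_s'],s['position'],s['opening'],np.degrees(np.arctan2(s['tcp_rot'][1,0],s['tcp_rot'][0,0])))
d=imaging.capture('top')['frame'];cv2.imwrite('pics/t3.png',cv2.resize(d[60:360,100:460,::-1],(720,600)))
for n in('hex_key','glue_bottle'):
    for c in ('top','side'):
        if c=='side' : imaging.capture(c)
        print(n,c,[(np.round(r['at'],3).tolist(),round(r['confidence'],2)) for r in finder.recognise(c,n)][:2])
E
```

```text
20.2833 [0.46404195 0.0160864  0.11986797] 0.46248402062732324 98.46222934996644
hex_key top [([0.636, -0.091, 0.005], 0.43)]
hex_key side []
glue_bottle top [([0.683, 0.156, 0.088], 0.96)]
glue_bottle side [([0.69, 0.143, 0.06], 0.69)]
```

View pics/t3.png

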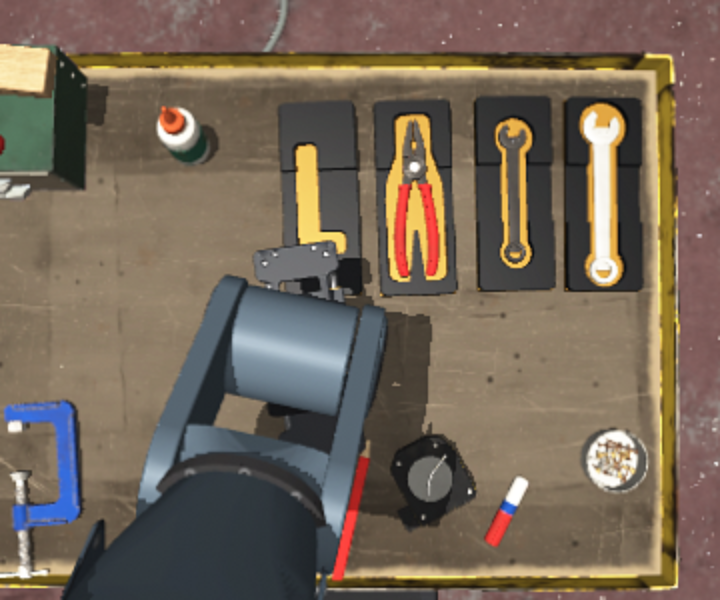

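The pliers are seated at (415,195). Gripping the hex key next.

In the tool's units: 0.1 m / 0.5 = 0.2, 0.099 m / 0.5 = 0.198.

Emit:
play_rows --motion '[[[0, 0, 0.06, 0, 0, 0], [0, 0, 0.12, 0, 0, 0], [0, 0, 0.17, 0, 0, 0], [0, 0, 0.192, 0, 0, 0], [0, 0, 0.198, 0, 0, 0], [0, 0, 0.2, 0, 0, 0], [0, 0, 0.2, 0, 0, 0]]]'

```text
time_s: 21.22
position: [0.464, 0.0161, 0.0198]
tcp_rot: [[-0.147, 0.989, 0.0], [0.989, 0.147, -0.0], [-0.0, 0.0, -1.0]]
force: [0.3, 0.2, -0.5]
opening: 0.461
grasp_force: 0.0
```

Emit:
play_rows --motion '[[[0, 0, 0, 0, 0, 0], [0, 0, 0, 0, 0, 0], [0, 0, 0, 0, 0, 0], [0, 0, 0, 0, 0, 0], [0, 0, 0, 0, 0, 0], [0, 0, 0, 0, 0, 0], [0, 0, 0, 0, 0, 0], [0, 0, 0, 0, 0, 0]]]' --fingers 0.0

```text
time_s: 21.88
position: [0.464, 0.0161, 0.0198]
tcp_rot: [[-0.148, 0.989, 0.001], [0.989, 0.148, -0.0], [-0.0, 0.001, -1.0]]
force: [-0.5, 0.5, 3.9]
opening: 0.084
grasp_force: 30.0
```

In the tool's units: -0.09 m / 0.5 = -0.18, -0.06 m / 0.5 = -0.12.

Emit:
play_rows --motion '[[[0, 0, -0.02, 0, 0, 0], [0, 0, -0.06, 0, 0, 0], [0, 0, -0.12, 0, 0, 0], [0, 0, -0.18, 0, 0, 0], [0, 0, -0.18, 0, 0, 0]]]'

```text
time_s: 22.3
position: [0.4662, 0.0158, 0.114]
tcp_rot: [[-0.148, 0.989, 0.009], [0.989, 0.148, -0.002], [-0.003, 0.008, -1.0]]
force: [0.1, 0.2, -0.5]
opening: 0.084
grasp_force: 30.0
```

```bash
python3 plan.py set:.464,.016,.11,98.5 .54,.022,.11,140.5 .615,.0286,.10,182.6 .615,.0286,.031,182.6
```

```text
[-0.0053, 0.0761, 0.0, 0, 0, -42.0] rows>=5.9
[-0.0536, 0.0528, 0.01, 0, 0, -42.1] rows>=5.9
[-0.0, -0.0001, 0.069, 0, 0, 0.0] rows>=1.7
```

In the tool's units: 0.0761 m / 0.5 = 0.1522, -0.0053 m / 0.5 = -0.0106, -42 degrees / 60 = -0.7.

Emit:
play_rows --motion '[[[-0.0106, 0.1522, 0, 0, 0, -0.7], [-0.0106, 0.1522, 0, 0, 0, -0.7], [-0.0106, 0.1522, 0, 0, 0, -0.7], [-0.0106, 0.1522, 0, 0, 0, -0.7], [-0.0106, 0.1522, 0, 0, 0, -0.7], [-0.0106, 0.1522, 0, 0, 0, -0.7], [-0.0106, 0.1522, 0, 0, 0, -0.7], [-0.0106, 0.1522, 0, 0, 0, -0.7]]]'

```text
time_s: 22.97
position: [0.5393, 0.0223, 0.1093]
tcp_rot: [[-0.77, 0.638, -0.001], [0.638, 0.77, 0.0], [0.001, -0.0, -1.0]]
force: [-0.4, -0.4, -0.5]
opening: 0.084
grasp_force: 30.0
```

In the tool's units: -0.0536 m / 0.5 = -0.1072, 0.0528 m / 0.5 = 0.1056, -42.1 degrees / 60 = -0.7017.

Emit:
play_rows --motion '[[[-0.1072, 0.1056, 0.02, 0, 0, -0.7017], [-0.1072, 0.1056, 0.02, 0, 0, -0.7017], [-0.1072, 0.1056, 0.02, 0, 0, -0.7017], [-0.1072, 0.1056, 0.02, 0, 0, -0.7017], [-0.1072, 0.1056, 0.02, 0, 0, -0.7017], [-0.1072, 0.1056, 0.02, 0, 0, -0.7017], [-0.1072, 0.1056, 0.02, 0, 0, -0.7017], [-0.1072, 0.1056, 0.02, 0, 0, -0.7017]]]'

```text
time_s: 23.63
position: [0.6144, 0.0288, 0.0993]
tcp_rot: [[-0.999, -0.041, -0.001], [-0.041, 0.999, 0.0], [0.001, 0.0, -1.0]]
force: [0.2, 0.1, 0.0]
opening: 0.088
grasp_force: 30.0
```

```bash
python3 - <<'E'
from m import *
s=bot.read_state();print(s['time_s'],s['position'],s['opening'],np.degrees(np.arctan2(s['tcp_rot'][1,0],s['tcp_rot'][0,0])))
d=imaging.capture('side')['frame'];cv2.imwrite('pics/a4.png',cv2.resize(d[120:320,240:480,::-1],(720,600)))
d=imaging.capture('top')['frame'];cv2.imwrite('pics/t4.png',cv2.resize(d[80:280,160:340,::-1],(540,600)))
E
```

```text
23.6333 [0.61441594 0.02882147 0.09933474] 0.08757561630447185 -177.660776190913
```

View pics/a4.png

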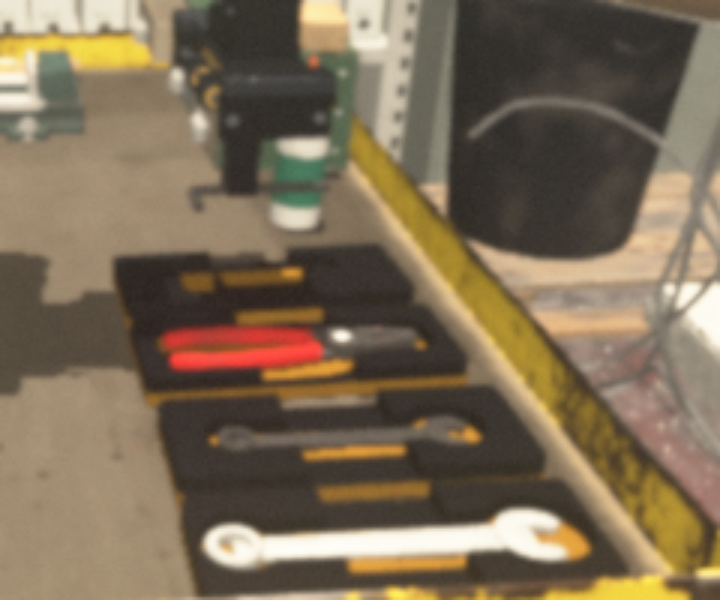

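View pics/t4.png

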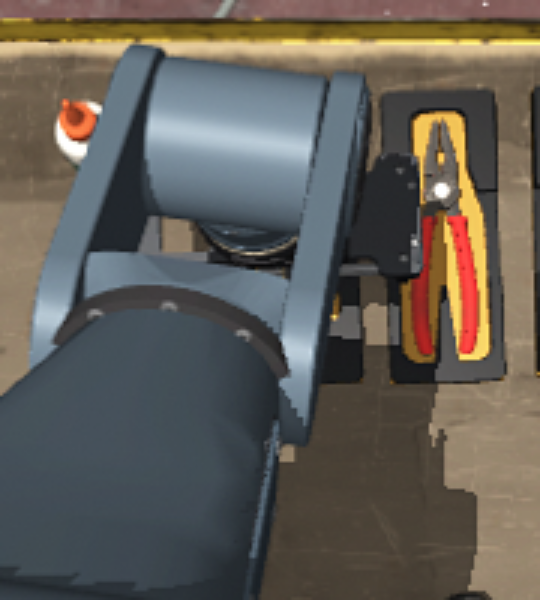

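The key is level over its foam, with the foot at (198,195) toward −x/−y. The bottle stands just past the hand. I'll lower in stages and watch the force.

In the tool's units: 0.045 m / 0.5 = 0.09, 0.04 m / 0.5 = 0.08.

Emit:
play_rows --motion '[[[0, 0, 0.03, 0, 0, 0], [0, 0, 0.06, 0, 0, 0], [0, 0, 0.08, 0, 0, 0], [0, 0, 0.09, 0, 0, 0], [0, 0, 0.09, 0, 0, 0]]]'

```text
time_s: 24.15
position: [0.6138, 0.0289, 0.0532]
tcp_rot: [[-0.999, -0.044, -0.003], [-0.044, 0.999, 0.0], [0.003, 0.001, -1.0]]
force: [0.1, -0.3, 0.2]
opening: 0.088
grasp_force: 30.0
```

In the tool's units: 0.024 m / 0.5 = 0.048, 0.023 m / 0.5 = 0.046.

Emit:
play_rows --motion '[[[0, 0, 0.016, 0, 0, 0], [0, 0, 0.03, 0, 0, 0], [0, 0, 0.04, 0, 0, 0], [0, 0, 0.046, 0, 0, 0], [0, 0, 0.048, 0, 0, 0], [0, 0, 0.048, 0, 0, 0]]]'

```text
time_s: 24.65
position: [0.6146, 0.0288, 0.0303]
tcp_rot: [[-0.999, -0.045, -0.0], [-0.045, 0.999, 0.0], [0.0, 0.0, -1.0]]
force: [0.1, -0.5, -0.9]
opening: 0.086
grasp_force: 30.0
```

Release, rise, and move clear toward −y.

In the tool's units: -0.14 m / 0.5 = -0.28, -0.11 m / 0.5 = -0.22.

Emit:
play_rows --motion '[[[0, 0, 0, 0, 0, 0], [0, 0, 0, 0, 0, 0], [0, 0, 0, 0, 0, 0], [0, 0, 0, 0, 0, 0], [0, 0, -0.06, 0, 0, 0], [0, 0, -0.14, 0, 0, 0], [0, 0, -0.22, 0, 0, 0], [0, 0, -0.28, 0, 0, 0]]]' --fingers 0.035

```text
time_s: 25.32
position: [0.6156, 0.0287, 0.1736]
tcp_rot: [[-0.999, -0.045, 0.003], [-0.045, 0.999, -0.0], [-0.003, -0.001, -1.0]]
force: [0.7, -0.0, 0.0]
opening: 0.399
grasp_force: 0.0
```

In the tool's units: -0.25 m / 0.5 = -0.5, 0.1 m / 0.5 = 0.2, 20 degrees / 60 = 0.3333.

Emit:
play_rows --motion '[[[0.2, -0.5, -0.12, 0, 0, 0.3333], [0.2, -0.5, -0.12, 0, 0, 0.3333], [0.2, -0.5, -0.12, 0, 0, 0.3333], [0.2, -0.5, -0.12, 0, 0, 0.3333], [0.2, -0.5, -0.12, 0, 0, 0.3333], [0.2, -0.5, -0.12, 0, 0, 0.3333], [0.2, -0.5, -0.12, 0, 0, 0.3333], [0.2, -0.5, -0.12, 0, 0, 0.3333]]]'

```text
time_s: 25.98
position: [0.5256, -0.2312, 0.2324]
tcp_rot: [[-0.953, 0.304, 0.003], [0.304, 0.953, -0.005], [-0.004, -0.004, -1.0]]
force: [0.0, 0.3, 0.0]
opening: 0.404
grasp_force: 0.0
```

Emit:
play_rows --motion '[[[0, 0, 0, 0, 0, 0], [0, 0, 0, 0, 0, 0], [0, 0, 0, 0, 0, 0]]]'

```text
time_s: 26.23
position: [0.5261, -0.2239, 0.2301]
tcp_rot: [[-0.955, 0.298, -0.001], [0.298, 0.955, 0.001], [0.001, 0.001, -1.0]]
force: [0.9, 0.1, -0.5]
opening: 0.406
grasp_force: 0.0
```

```bash
python3 - <<'E'
from m import *
a=imaging.capture('top')['frame'];b=imaging.capture('side')['frame']
cv2.imwrite('pics/f.png',np.hstack([cv2.resize(a[80:300,165:435,::-1],(400,326)),cv2.resize(b[120:340,230:500,::-1],(400,326))]))
E
```

```text
(no output)
```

View pics/f.png

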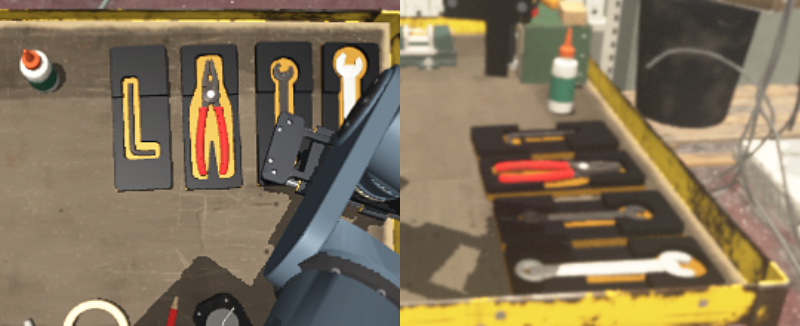

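All four tools lie in their own cut-outs: the key at (140,120), the pliers at (210,115) and both spanners. The bottle is still standing where it was. Handing in.

```bash
python3 -c "
from rig import bot
print(bot.hand_in())"
```

```text
the job is handed in; nothing more can be done
None
```

All four tools are back in their own foam cut-outs, with the glue bottle and screw tin untouched, and the job was handed in at about 26 s; `hand_in` gave no verdict.

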